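# Load the sample magazine of a probe station

### The job

Load the sample magazine so that the carrier with two windows will come out at the bottom first and the carrier with one window next: lower each one, windows up, down into the magazine rather than dropping it, and leave the three-window carrier where it is. Then lower the magazine's cover, held level, over both pins until it sits fully home. Do not disturb the other things on the bench.

Things in the scene. Friction and masses are not known exactly. Their poses are not given: they have to be found in the camera images.
- carrier_one_center (a point): Loose flat aluminium sample carrier, 100 x 50 x 22 mm, 0.2 kg, ONE round dark window in its top face (the three are alike but for their windows), lying windows up. Point: centre of the block, 11 mm above its underside; x along its length, y across its width, z up. May be turned end for end. To come out second.
- carrier_two_center (a point): Loose flat aluminium sample carrier, 100 x 50 x 22 mm, 0.2 kg, TWO round dark windows in its top face (the three are alike but for their windows), lying windows up. Point: centre of the block, 11 mm above its underside; x along its length, y across its width, z up. May be turned end for end. To come out first.
- carrier_three_center (a point): Loose flat aluminium sample carrier, 100 x 50 x 22 mm, 0.2 kg, THREE round dark windows in a row in its top face (the three are alike but for their windows), lying windows up. Point: centre of the block, 11 mm above its underside; x along its length, y across its width, z up. May be turned end for end. To be left where it is.
- magazine_floor (a point): Gravity-feed magazine, fixed to the bench: an open-topped aluminium well, carriers lie flat in it one on another, the lowest comes out first. Point: centre of its floor, 40 mm above the bench; x along the well, y across, z up. Inside 104 x 54 mm, 50 mm deep, the top 10 mm flared outward by 5 mm. The first carrier's centre rests 11 mm above this point, the second's 33 mm.
- magazine_outlet (a point): Middle of the magazine's outlet, a 26 mm high slot with a 6 mm sill under the +x end wall, above a short chute. Of the magazine's long sides only the corners are walled (6 mm thick); the middle 72 mm is open, and beside the floor, there 36 mm wide, it is clear down to a foot plate 30 mm lower: fingers holding a carrier across its width can go all the way down with it.
- magazine_top (a point): Centre of the magazine's mouth, level with the end-wall tops that carry the cover, 90 mm above the bench; axes as magazine_floor. Two fixed steel pins, 8 mm thick, stand on the end walls 62 mm either way along x from here (y = 0), 16 mm tall, the top 6 mm tapered to 4 mm. Two loaded carriers end 6 mm below this level.
- cover_handle (a point): Loose magazine cover: white plate 150 x 60 x 8 mm, 0.25 kg, two through holes 11 mm wide 62 mm either way along x from its middle, black bar handle on top 44 mm long (x), 16 mm wide (y), 34 mm tall. Point: centre of the handle, 25 mm above the plate's underside; x along the plate, z up. Seated, it is 25 mm above magazine_top. May be turned end for end.
- dish: Bystander: closed glass dish, 90 mm across, 18 mm tall; origin under its middle.
- bottle: Bystander: white plastic bottle with black cap, 60 mm across, 150 mm tall; origin under its middle.
- collar: Bystander: plain steel ring 64 mm across, 35 mm tall; origin under its middle.
- driver: Bystander: screwdriver with a black handle lying on the bench.
- weight: Bystander: brass cylinder 44 mm across, 30 mm tall; origin under its middle.
There are look-alikes about, which are no part of the job. What is shaped like the part that bears cover_handle but orange or turquoise is not meant.

How it is judged:
By the outcome, as a careful person would: the job done as asked, in the order asked, and still so for the second after the job is handed in, with the robot touching nothing.
It also fails if it takes over 72 s, if anything falls off the work surface, if the arm or the gripper's body presses on something with over 40 N, if the wrist force passes 120 N, or if a joint passes its speed limit or range.

### The arm

A 7-joint arm with a two-finger parallel gripper is mounted at the origin on the work surface. World frame = base frame: x ahead of the robot, y to its left, z up, the work surface at z = 0. Lengths are in m, angles in rad, forces in N, time in s.
With the tool pointing down it reaches from about 0.425 to 0.925 m from the base axis. Payload 6.8 kg.
Tool frame: the origin (TCP) lies at the very end of the fingers, on their centre line; the grasp point (between the pads) lies 19 mm behind it (r.grip_point_offset is the distance from the TCP to the grasp point, in m); z points along the fingers, y is the line along which they close (so a half turn about z gives the same grasp; the last joint's range is limited). The gripper opens to 85 mm and grips with 20 to 120 N. Pads are 22 mm wide; open, the fingers measure 114 mm over their backs; the gripper's body (76 mm by 85 mm) begins 54 mm behind the grasp point. The pads swing forward as they close: fully open they stand 13 mm farther back than shut.
Start: joints at [-1.25, 0.477, 0.022, 1.555, -0.011, 1.109, -0.083], TCP at [0.281, 0.614, 0.231] pointing down, gripper open.
Joint ranges: [-2.96, 2.96], [-0.34, 2.1], [-1.41, 1.46], [0.24, 2.44], [-1.37, 4.51], [0.17, 1.92], [-2.96, 2.96]. Speed limits (rad/s): [2.39, 2.39, 3.14, 3.14, 3.14, 3.14, 3.14].

### API

Orientations are given as a rotation vector (axis times angle).
In Python, from bench import status, eyes, r gives the robot as it stands.
- The arm moves only by the shell command python3 -m crank 'ROWS' [OPENING] [FORCE]. ROWS is JSON, a list of rows, each a list of 6 numbers: the shift along the tool's x, y, z normalised to -1 to 1, where 1 is 0.02 m, then the turn, a rotation vector about the tool's x, y, z normalised to -1 to 1, where 1 is 45 degrees. A call has 1 to 12 rows; each row shifts and turns the commanded pose from where the row before left it, along the tool's axes as they then stand; what a row does not reach is not made up. A row lasts 1/10 s, in which the tool goes at most 50 mm and 8.59 degrees, less where a joint would pass 70% of its speed; a pose out of reach is approached as far as the arm can. A call with a number of a shift or a turn outside -1 to 1 is refused whole. A call with a gripper value outside its range is refused whole. OPENING is the opening, from 0 (shut) to 1 (fully open), set as the call begins (- or left out, the last holds). The fingers move at their own pace and stop on an object; FORCE is the grip in N (left out, the last holds). Time passes only in rows, so rows that do not move let the fingers close. It gives the time, the measured TCP pose, the force, the opening and the grip force at its end, in the units of the state.
- status.get_obs(): the state, without advancing time (a new reading comes with each control period).
- eyes.grab_frame(name): name is "scene" or "side" or "wrist"; returns a dict with "image" (480x640x3 uint8, red, green, blue), "depth" (480x640 float32, m along the optical axis (not along the pixel's ray), 0 where there is no reading), "fovy" (degrees; the focal length in pixels is half the picture's height over the tangent of half this angle, whatever the lens; pixels are square), "cx", "cy" (the principal point, pixels), "k1" (the pictures are not rectified: a ray, as slopes to the right and down, at radius r is drawn at 1 + k1 r^2 times it, then the intrinsics apply), "world_to_cam" (4x4, takes a point from world to camera coordinates). Camera axes: x right, y up, looking along -z (the intrinsics and any distortion apply to the point x, -y, -z); pixel columns grow to the right and rows downward; lengths in m; the calibration is good to about 2 mm. A picture is of the moment at which its call begins.
- r.hand_in(): hands the job in; it is judged then, once.
The state is a dict: "clock": time; "joints": joint angles; "qvel": joint speeds; "tau": joint torques, N m; "tcp_pos": TCP position; "orientation": TCP orientation; "contact_force": force on the tool from outside, world axes, zero at the start; "moment": the same for the moment, N m; "grip_width": finger opening in m; "gripper_force": force on a finger pad.
Only numpy, scipy, OpenCV 4.12 (cv2) and the standard library are available. Lean on these libraries where they do the work, as an engineer would, in place of code of your own. Each camera call takes 0.05 s, during which the arm holds its last target. There are 200 camera calls.

## Working session

There is one attempt and no reset: what is moved stays moved. The work goes in short steps, Python scripts to look and compute and a shell command to move; the robot and the scene stay as the last step left them, time stands still between calls to the robot, and variables do not carry over. Pictures are saved under pics/ and viewed, at most 12 in all, crops included, and the job is handed in when it is done.

```bash
mkdir -p pics; ls; cat > h.py <<'E'
import numpy as np, cv2
from bench import status, eyes, r
from scipy.spatial.transform import Rotation as R
def grab(n,save=None):
    f=eyes.grab_frame(n)
    if save: cv2.imwrite('pics/'+save,f['image'][:,:,::-1])
    return f
def K(f):
    F=240/np.tan(np.radians(f['fovy'])/2)
    return np.array([[F,0,f['cx']],[0,F,f['cy']],[0,0,1.]])
def cloud(f):
    v,u=np.mgrid[0:480,0:640]
    p=np.stack([u,v],-1).reshape(-1,1,2).astype(float)
    s=cv2.undistortPoints(p,K(f),np.array([f['k1'],0,0,0.]),None,None).reshape(480,640,2) if f['k1'] else (p.reshape(480,640,2)-[f['cx'],f['cy']])/K(f)[0,0]
    d=f['depth']
    c=np.stack([s[...,0]*d,-s[...,1]*d,-d,np.ones_like(d)],-1)
    w=c@np.linalg.inv(f['world_to_cam']).T
    w[d<=0]=np.nan
    return w[...,:3]
def proj(f,P):
    c=f['world_to_cam']@np.append(P,1); 
    return cv2.projectPoints(np.array([[c[0],-c[1],-c[2]]]),np.zeros(3),np.zeros(3),K(f),np.array([f['k1'],0,0,0.]))[0].ravel()
E
python3 - <<'E'
from h import *
o=status.get_obs(); print(o)
for n in ('scene','side'):
    f=grab(n,n+'0.png'); np.savez('/tmp/'+n+'.npz',**f); print(n,f['fovy'],f['k1'],np.linalg.inv(f['world_to_cam'])[:3,3])
E
```

```text
pics
{'clock': 0.0, 'joints': array([-1.25010477,  0.47785058,  0.0223167 ,  1.55639192, -0.01148669,
        1.10931837, -0.08310981]), 'qvel': array([-0.00042872,  0.00036427,  0.00166567,  0.00100461,  0.00084828,
       -0.00109237, -0.00140856]), 'tau': array([-1.14329964e-04, -5.96451437e+01,  1.60828527e+00, -2.81200397e+01,
        1.25335524e-02,  9.45376523e-03,  1.71350422e-05]), 'tcp_pos': array([0.28041114, 0.61337189, 0.23031656]), 'orientation': array([-6.68282152e-01, -3.06942953e+00,  2.86275079e-03]), 'contact_force': array([-0.00318754, -0.21444309, -0.06160582]), 'moment': array([0.01022144, 0.01632127, 0.00508588]), 'gripper_force': 0.0, 'grip_width': 0.08509444084688574}
scene 57.328765658549024 0.02068466791579867 [1.28575917 0.31073971 0.88067801]
side 46.5669030234705 -0.04164435463385128 [ 0.46821135 -0.88429929  1.18309952]
```

View pics/scene0.png

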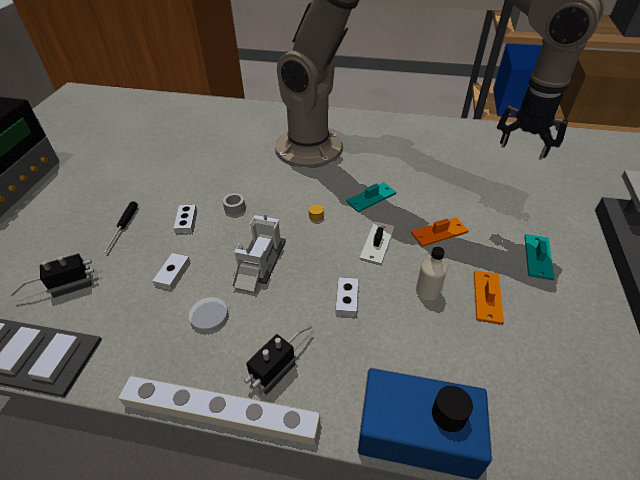

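View pics/side0.png

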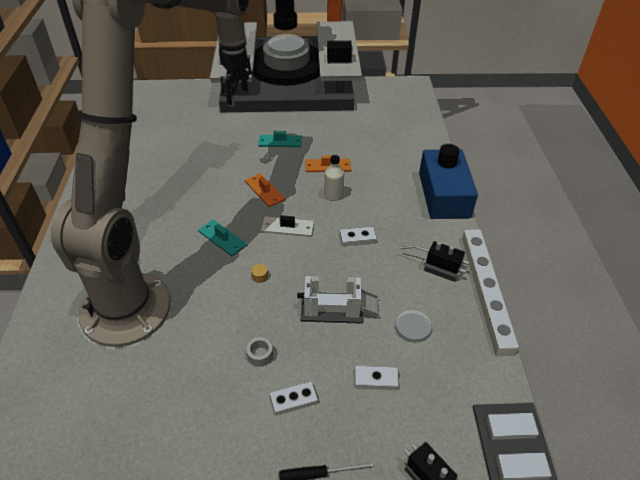

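Scene view: two-window carrier at (347,296), one-window at (171,270), three-window at (185,218). The white cover with black handle is at (376,243); its look-alikes are turquoise (371,197) and (540,256), and orange (440,232) and (488,296). The magazine is at (258,250) with its chute toward (247,280). The white plate is the one meant.

```bash
python3 - <<'E'
from h import *
for n,rois in (('scene',dict(two=(347,296),one=(171,270),three=(185,218),cover=(376,243),mag=(258,250))),('side',dict(two=(358,236),one=(377,377),three=(294,398),cover=(288,226),mag=(333,300)))):
    f=dict(np.load('/tmp/'+n+'.npz')); w=cloud(f)
    bench=w[...,2]; print(n,'bench z',np.nanmedian(bench[np.abs(bench)<.02]))
    for k,(u,v) in rois.items():
        s=45; sl=(slice(v-s,v+s),slice(u-s,u+s)); q=w[sl].reshape(-1,3)
        lo,hi={'cover':(.004,.014),'mag':(.083,.097)}.get(k,(.017,.03))
        m=np.zeros((480,640),np.uint8); m[sl]=((w[sl][...,2]>lo)&(w[sl][...,2]<hi))
        if k!='mag':
            nl,lab,st,ce=cv2.connectedComponentsWithStats(m); 
            i=min(range(1,nl),key=lambda i:np.hypot(*(ce[i]-[u,v])) if st[i,4]>60 else 1e9); m=(lab==i)
        p=w[m>0]; c,(a,b),t=cv2.minAreaRect((p[:,:2]*1000).astype(np.float32))
        if a<b: a,b,t=b,a,t+90
        print(k,len(p),np.round(c,1),'size',round(a),round(b),'long-axis deg',round((t+90)%180-90,1),'z',np.round(np.median(p[:,2]),4))
        if k=='cover':
            d=w[sl].reshape(-1,3); d=d[(d[:,2]>.034)&(d[:,2]<.06)]; print(' handle',len(d),d.mean(0).round(4),cv2.minAreaRect((d[:,:2]*1000).astype(np.float32)))
f=dict(np.load('/tmp/side.npz'))['image']
f2=dict(np.load('/tmp/scene.npz'))['image']
a=cv2.resize(f2[185:330,150:410],None,fx=3,fy=3,interpolation=2)[:,:780]; cv2.imwrite('pics/c1.png',a[:,:,::-1])
E
```

```text
scene bench z 5.105752903544758e-05
two 688 [630.9 236.9] size 103 50 long-axis deg 5.7 z 0.022
one 590 [ 635.3 -222. ] size 102 52 long-axis deg -4.2 z 0.0217
three 418 [ 442.4 -268.4] size 102 51 long-axis deg 14.7 z 0.0216
cover 734 [423.6 290.5] size 161 60 long-axis deg -8.9 z 0.0078
 handle 112 [0.4716 0.3218 0.0425] ((504.19207763671875, 337.5313720703125), (219.94192504882812, 35.23462677001953), 32.049591064453125)
mag 363 [542.8 -12.4] size 144 71 long-axis deg -4.2 z 0.0888
side bench z -3.4502218663079454e-05
two 437 [630.4 234.1] size 100 57 long-axis deg 4.6 z 0.0216
one 815 [ 635.9 -227.5] size 100 55 long-axis deg -5.2 z 0.0213
three 852 [ 440.7 -273.6] size 99 52 long-axis deg 15.2 z 0.0216
cover 582 [425.2 287.3] size 155 77 long-axis deg -5.5 z 0.008
 handle 183 [0.4469 0.3505 0.0423] ((449.42340087890625, 277.0404052734375), (362.2816467285156, 226.9945068359375), 89.61198425292969)
mag 362 [541.8 -14.8] size 140 75 long-axis deg -3.0 z 0.0887
```

View pics/c1.png

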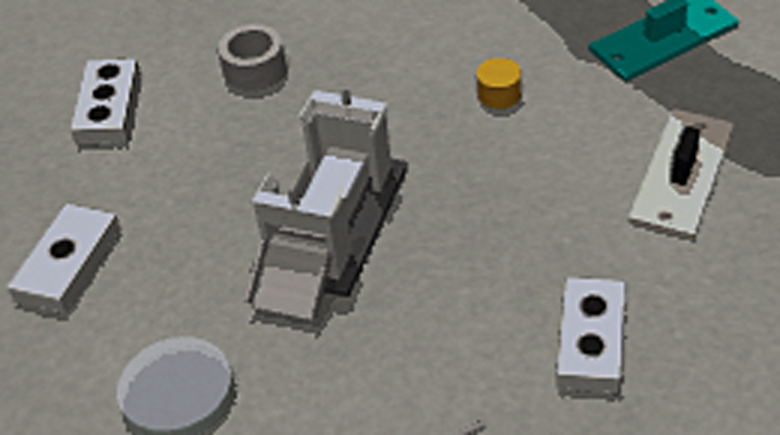

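Crop confirms: the two-window carrier is at crop (592,325), the one-window at (62,248), the white cover at (685,170), and the magazine is empty with its outlet toward the camera (+x). Positions: two (0.631,0.236), one (0.635,-0.225), magazine (0.542,-0.013), cover (0.424,0.289).

```bash
cat >> h.py <<'E'
def go(x,y,z,yaw):
    "print shift/turn units from present pose to pointing-down pose; yaw = world angle (deg) of tool y, mod 180"
    o=status.get_obs(); T=R.from_rotvec(o['orientation']); M=T.as_matrix()
    best=None
    for a in (yaw,yaw+180):
        ty=np.array([np.cos(np.radians(a)),np.sin(np.radians(a)),0]); tz=np.array([0,0,-1.]); G=R.from_matrix(np.stack([np.cross(ty,tz),ty,tz],1))
        v=(T.inv()*G).as_rotvec(degrees=True)/45
        if best is None or np.linalg.norm(v)<np.linalg.norm(best): best=v
    d=M.T@(np.array([x,y,z])-o['tcp_pos'])/.02
    print('t',round(o['clock'],2),'tcp',o['tcp_pos'].round(4),'yaw_y',round(np.degrees(np.arctan2(M[1,1],M[0,1])),2),'F',o['contact_force'].round(1),'w',round(o['grip_width'],4),'q7',round(o['joints'][6],2),
     '\nshift',d.round(2),'turn',best.round(3))
E
python3 -c "
from h import *
go(.631,.236,.20,95)
f=grab('wrist'); print(f['fovy'],f['k1'],status.get_obs()['tcp_pos'],np.linalg.inv(f['world_to_cam'])[:3].round(3))"
```

```text
t 0.1 tcp [0.2805 0.6134 0.2304] yaw_y 65.43 F [ 0.5  0.7 -0. ] w 0.0855 q7 -0.08 
shift [-23.79  -9.87   1.54] turn [-0.002 -0.    -0.657]
69.55258556114366 -0.06495625688819646 [0.28050566 0.61347719 0.23056271] [[ 0.415 -0.866 -0.278  0.208]
 [ 0.91   0.395  0.127  0.646]
 [-0.001 -0.306  0.952  0.373]]
```

```bash
python3 -m crank '[[-0.99,-0.41,0,0,0,0],[-0.99,-0.41,0,0,0,0],[-0.99,-0.41,0,0,0,0],[-0.99,-0.41,0,0,0,0],[-0.99,-0.41,0,0,0,0],[-0.99,-0.41,0,0,0,0],[-0.99,-0.41,0,0,0,0],[-0.99,-0.41,0,0,0,0],[-0.99,-0.41,0,0,0,0],[-0.99,-0.41,0,0,0,0],[-0.99,-0.41,0,0,0,0],[-0.99,-0.41,0,0,0,0]]' 1 40
python3 -m crank '[[-0.99,-0.41,0,0,0,0],[-0.99,-0.41,0,0,0,0],[-0.99,-0.41,0,0,0,0],[-0.99,-0.41,0,0,0,0],[-0.99,-0.41,0,0,0,0],[-0.99,-0.41,0,0,0,0],[-0.99,-0.41,0,0,0,0],[-0.99,-0.41,0,0,0,0],[-0.99,-0.41,0,0,0,0],[-0.99,-0.41,0,0,0,0],[-0.99,-0.41,0,0,0,0],[-0.99,-0.41,0,0,0,0]]'
python3 -m crank '[[0,0,0.5,0,0,-0.165],[0,0,0.5,0,0,-0.165],[0,0,0.5,0,0,-0.165],[0,0,0,0,0,-0.162],[0,0,0,0,0,0],[0,0,0,0,0,0]]'
python3 - <<'E'
from h import *
go(.631,.236,.20,95)
f=grab('wrist','w1.png'); np.savez('/tmp/w1.npz',**f); w=cloud(f)
z=w[...,2]; print(np.nanmedian(z[np.abs(z)<.02]))
m=((z>.015)&(z<.03)).astype(np.uint8); nl,lab,st,ce=cv2.connectedComponentsWithStats(m)
for i in range(1,nl):
    if st[i,4]>3000:
        p=w[lab==i]; print(st[i],ce[i],cv2.minAreaRect((p[:,:2]*1000).astype(np.float32)),np.median(p[:,2]))
E
```

```text
clock: 1.35
tcp_pos: [0.457, 0.4234, 0.2312]
orientation: [0.67, 3.069, -0.001]
contact_force: [-0.3, 0.2, -0.1]
grip_width: 0.0852
gripper_force: 0.0
clock: 2.55
tcp_pos: [0.6316, 0.2349, 0.2311]
orientation: [-0.67, -3.069, 0.001]
contact_force: [0.6, -0.4, -0.6]
grip_width: 0.0854
gripper_force: 0.0
clock: 3.15
tcp_pos: [0.6312, 0.2362, 0.2014]
orientation: [-0.13, 3.139, -0.0]
contact_force: [-0.2, -1.2, -0.9]
grip_width: 0.0852
gripper_force: 0.0
t 3.15 tcp [0.6312 0.2362 0.2014] yaw_y 94.74 F [-0.2 -1.2 -0.9] w 0.0852 q7 1.22 
shift [ 0.01 -0.01  0.07] turn [-0.     0.    -0.006]
-0.00027309875678313555
[ 293  163   54  103 5299] [320.41366296 212.92772221] ((629.2599487304688, 236.22970581054688), (100.10867309570312, 49.76771926879883), 5.805815696716309) 0.021649060361965677
[   0  256   67   74 3913] [ 30.75543062 293.64937388] ((745.9805908203125, -73.70135498046875), (78.41934967041016, 90.892822265625), 75.93998718261719) 0.017473772341116578
```

View pics/w1.png

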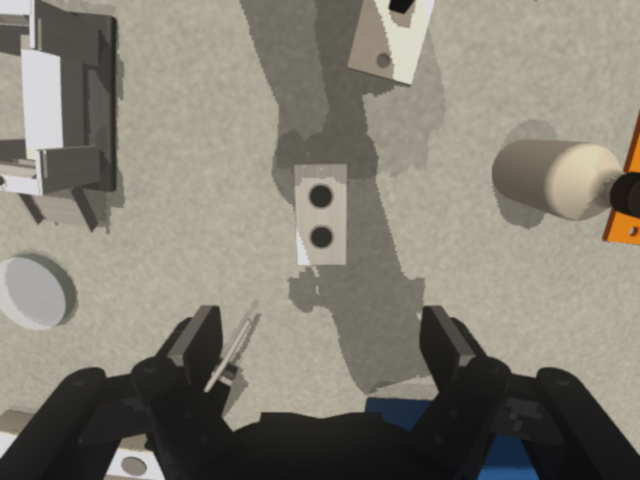

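The wrist view shows the two-window carrier (windows at (320,196) and (320,237)), centred between the fingers at (0.629,0.236), yaw 5.8°, top at 22 mm. The bottle at (560,180) is well clear. Going down.

```bash
python3 -m crank '[[0.1,0,0.9,0,0,-0.024],[0,0,1,0,0,0],[0,0,1,0,0,0],[0,0,1,0,0,0],[0,0,1,0,0,0],[0,0,1,0,0,0],[0,0,1,0,0,0],[0,0,1,0,0,0],[0,0,1,0,0,0],[0,0,0.6,0,0,0],[0,0,0.4,0,0,0],[0,0,0,0,0,0]]' 0.85
python3 -c "
from h import *
go(.6293,.2362,.001,95.8)"
```

```text
clock: 4.4
tcp_pos: [0.6286, 0.2369, 0.0026]
orientation: [0.165, -3.136, 0.001]
contact_force: [0.2, 0.6, 0.3]
grip_width: 0.0726
gripper_force: 0.0
t 4.4 tcp [0.6286 0.2369 0.0026] yaw_y 96.04 F [0.2 0.6 0.3] w 0.0726 q7 1.24 
shift [-0.03 -0.04  0.08] turn [-0.001 -0.001  0.005]
```

```bash
python3 -m crank '[[0,0,0.1,0,0,0],[0,0,0,0,0,0],[0,0,0,0,0,0],[0,0,0,0,0,0],[0,0,0,0,0,0],[0,0,0,0,0,0],[0,0,0,0,0,0]]' 0 50
python3 -m crank '[[0,0,-0.5,0,0,0],[0,0,-1,0,0,0],[0,0,-1,0,0,0],[0,0,-1,0,0,0],[0,0,-1,0,0,0],[0,0,-1,0,0,0],[0,0,-1,0,0,0],[0,0,-1,0,0,0],[0,0,-1,0,0,0],[0,0,-1,0,0,0],[0,0,0,0,0,0]]'
python3 -c "
from h import *
go(.60,-.013,.21,87)"
```

```text
clock: 5.1
tcp_pos: [0.6297, 0.2374, 0.0023]
orientation: [-0.166, 3.136, 0.001]
contact_force: [-0.4, 0.1, 5.3]
grip_width: 0.0487
gripper_force: 54.4
clock: 6.2
tcp_pos: [0.6303, 0.2377, 0.1944]
orientation: [-0.166, 3.133, 0.003]
contact_force: [1.2, 1.6, -1.9]
grip_width: 0.0494
gripper_force: 53.7
t 6.2 tcp [0.6303 0.2377 0.1944] yaw_y 96.07 F [ 1.2  1.6 -1.9] w 0.0494 q7 1.24 
shift [  2.83 -12.3   -0.81] turn [0.003 0.006 0.202]
```

```bash
python3 -m crank '[[0.24,-1,-0.07,0,0,0.02],[0.24,-1,-0.07,0,0,0.02],[0.24,-1,-0.07,0,0,0.02],[0.24,-1,-0.07,0,0,0.02],[0.24,-1,-0.07,0,0,0.02],[0.24,-1,-0.07,0,0,0.02],[0.24,-1,-0.07,0,0,0.02],[0.24,-1,-0.07,0,0,0.02],[0.24,-1,-0.07,0,0,0.02],[0.24,-1,-0.07,0,0,0.02],[0.2,-1,-0.07,0,0,0],[0.2,-1,-0.07,0,0,0]]'
python3 -m crank '[[0,0,0,0,0,0],[0,0,0,0,0,0]]'
python3 - <<'E'
from h import *
go(.60,-.013,.21,87)
f=grab('wrist','w2.png'); np.savez('/tmp/w2.npz',**f); w=cloud(f)
z=w[...,2]; xy=w[...,:2]
near=np.hypot(w[...,0]-.542,w[...,1]+.013)<.13
for lo,hi,nm in ((.085,.094,'rim'),(.034,.045,'floor'),(.098,.115,'pins')):
    m=near&(z>lo)&(z<hi); p=w[m]; 
    if len(p)>5: print(nm,len(p),cv2.minAreaRect((p[:,:2]*1000).astype(np.float32)),np.median(p[:,2]))
E
```

```text
clock: 7.4
tcp_pos: [0.5776, -0.0053, 0.2083]
orientation: [0.081, 3.14, 0.0]
contact_force: [0.6, -0.4, -2.6]
grip_width: 0.0486
gripper_force: 53.6
clock: 7.6
tcp_pos: [0.578, -0.0043, 0.2083]
orientation: [0.082, 3.14, 0.001]
contact_force: [0.2, -0.1, -2.1]
grip_width: 0.0489
gripper_force: 53.6
t 7.6 tcp [ 0.578  -0.0043  0.2083] yaw_y 86.99 F [ 0.2 -0.1 -2.1] w 0.0489 q7 1.46 
shift [-1.12 -0.38 -0.09] turn [ 0.001  0.    -0.   ]
rim 2481 ((488.4145812988281, -9.133678436279297), (69.78655242919922, 34.263545989990234), 86.09056854248047) 0.08922200752655934
floor 3411 ((525.057861328125, -11.373029708862305), (53.77914047241211, 71.50312042236328), 86.09458923339844) 0.039524524119295246
pins 81 ((479.4828796386719, -8.782785415649414), (6.863582134246826, 7.159496307373047), 85.83123016357422) 0.10229406444957695
```

View pics/w2.png

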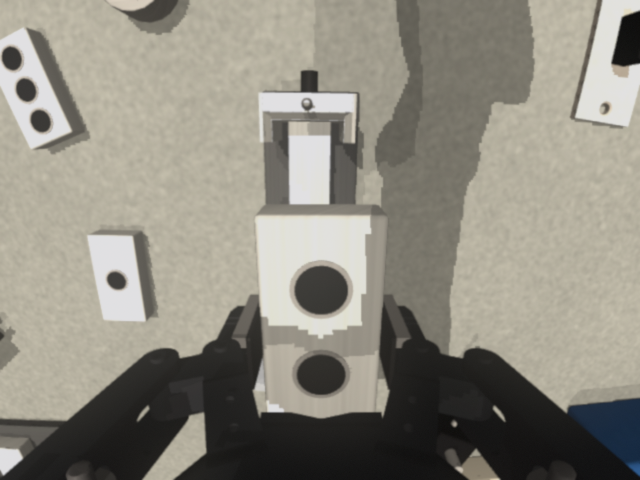

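The wrist view shows the held carrier (windows at (321,290) and (321,373)) over the magazine, with the far pin at (307,104). Next I find the held carrier's offset.

```bash
python3 - <<'E'
from h import *
f=dict(np.load('/tmp/w2.npz')); w=cloud(f); z=w[...,2]
m=np.zeros(z.shape,bool); m[205:330,250:390]=True; m&=(z>.17)&(z<.3)
p=w[m]; print(np.percentile(p[:,2],[1,10,50,90,99]).round(4))
t=np.median(p[:,2]); 
o=status.get_obs(); M=R.from_rotvec(o['orientation']).as_matrix()
q=(p-o['tcp_pos'])@M   # tool coords
A=np.c_[q[:,:2],np.ones(len(q))]; c=np.linalg.lstsq(A,q[:,2],rcond=None)[0]; res=q[:,2]-A@c
k=abs(res)<.002; c=np.linalg.lstsq(A[k],q[k,2],rcond=None)[0]; print('plane tilt',c)
k=abs(q[:,2]-A@c)<.0015; q=q[k]
print('front edge x',np.percentile(q[:,0],[98,99.5]),'y',np.percentile(q[:,1],[.5,99.5]))
print(cv2.minAreaRect((q[:,:2]*1000).astype(np.float32)))
go(.5415,-.013,.14,86.1)
E
```

```text
[0.2117 0.2262 0.2276 0.2286 0.2339]
plane tilt [ 2.35563445e-02  3.51978359e-05 -2.00902038e-02]
front edge x [0.04991075 0.0504143 ] y [-0.02528917  0.02379281]
((26.59387969970703, -1.0003604888916016), (48.55878448486328, 55.629737854003906), 0.2230970710515976)
t 7.65 tcp [ 0.5782 -0.0032  0.2082] yaw_y 87.09 F [-0.4  0.1 -1.8] w 0.0488 q7 1.46 
shift [ 1.81 -0.58  3.41] turn [0.001 0.    0.022]
```

```bash
python3 -m crank '[[0.6,-0.18,0.6,0,0,0.022],[0.6,-0.18,1,0,0,0],[0.6,-0.18,1,0,0,0],[0,0,1,0,0,0],[0,0,1,0,0,0],[0,0,0.4,0,0,0],[0,0,0,0,0,0],[0,0,0,0,0,0]]'
python3 -c "
from h import *
go(.5415,-.0123,.042,86.1)"
```

```text
clock: 8.45
tcp_pos: [0.5422, -0.0118, 0.1087]
orientation: [0.106, 3.139, 0.0]
contact_force: [1.1, 0.5, -1.5]
grip_width: 0.049
gripper_force: 53.6
t 8.45 tcp [ 0.5422 -0.0118  0.1087] yaw_y 86.12 F [ 1.1  0.5 -1.5] w 0.049 q7 1.47 
shift [ 0.03 -0.03  3.33] turn [0.    0.001 0.   ]
```

```bash
python3 -m crank '[[0.03,-0.03,0.3,0,0,0],[0,0,0.3,0,0,0],[0,0,0.3,0,0,0],[0,0,0.3,0,0,0],[0,0,0.3,0,0,0],[0,0,0.3,0,0,0],[0,0,0,0,0,0]]'
python3 -m crank '[[0,0,0.3,0,0,0],[0,0,0.3,0,0,0],[0,0,0.3,0,0,0],[0,0,0.2,0,0,0]]'
python3 -c "
from h import *
go(.5415,-.0123,.042,86.1)"
```

```text
clock: 9.15
tcp_pos: [0.5402, -0.0129, 0.0711]
orientation: [-0.107, -3.138, 0.0]
contact_force: [-0.1, -0.4, -1.3]
grip_width: 0.0484
gripper_force: 53.6
clock: 9.55
tcp_pos: [0.5406, -0.0128, 0.0494]
orientation: [-0.107, -3.139, 0.0]
contact_force: [-0.7, -0.7, -1.4]
grip_width: 0.0489
gripper_force: 53.6
t 9.55 tcp [ 0.5406 -0.0128  0.0494] yaw_y 86.09 F [-0.7 -0.7 -1.4] w 0.0489 q7 1.49 
shift [-0.04  0.03  0.37] turn [-0.    -0.001 -0.   ]
```

No contact on the way in; small steps down to the floor now.

```bash
python3 -m crank '[[0,0,0.15,0,0,0],[0,0,0.1,0,0,0],[0,0,0.08,0,0,0],[0,0,0,0,0,0]]'
python3 -m crank '[[0,0,0.06,0,0,0],[0,0,0,0,0,0]]'
```

```text
clock: 9.95
tcp_pos: [0.5408, -0.0128, 0.0434]
orientation: [-0.107, -3.14, -0.0]
contact_force: [0.1, -0.4, -2.0]
grip_width: 0.0493
gripper_force: 53.6
clock: 10.15
tcp_pos: [0.5409, -0.0128, 0.0423]
orientation: [0.107, 3.14, 0.0]
contact_force: [0.6, -0.3, -1.8]
grip_width: 0.0491
gripper_force: 53.6
```

```bash
python3 -m crank '[[0,0,0.06,0,0,0],[0,0,0,0,0,0]]'
python3 -m crank '[[0,0,0.05,0,0,0],[0,0,0,0,0,0]]'
```

```text
clock: 10.35
tcp_pos: [0.541, -0.0128, 0.0422]
orientation: [0.107, 3.14, 0.0]
contact_force: [-3.3, 1.2, 10.2]
grip_width: 0.0485
gripper_force: 55.0
clock: 10.55
tcp_pos: [0.541, -0.0128, 0.0422]
orientation: [0.108, 3.139, 0.001]
contact_force: [-8.3, 0.1, 21.6]
grip_width: 0.049
gripper_force: 56.3
```

Floor contact at 0.0422 (as expected). Release and go up.

```bash
python3 -m crank '[[0,0,-0.08,0,0,0],[0,0,0,0,0,0],[0,0,0,0,0,0],[0,0,0,0,0,0],[0,0,0,0,0,0]]' 0.85
python3 -m crank '[[0,0,-1,0,0,0],[0,0,-1,0,0,0],[0,0,-1,0,0,0],[0,0,-1,0,0,0],[0,0,-1,0,0,0],[0,0,-1,0,0,0],[0,0,-1,0,0,0],[0,0,-1,0,0,0],[0,0,0,0,0,0]]'
python3 -c "
from h import *
go(.635,-.225,.205,85.3)"
```

```text
clock: 11.05
tcp_pos: [0.5408, -0.0128, 0.0415]
orientation: [-0.107, -3.139, 0.0]
contact_force: [-0.3, -0.1, -0.2]
grip_width: 0.0729
gripper_force: 0.0
clock: 11.95
tcp_pos: [0.5426, -0.0128, 0.2041]
orientation: [0.107, 3.135, 0.001]
contact_force: [0.5, 0.3, -0.4]
grip_width: 0.0726
gripper_force: 0.0
t 11.95 tcp [ 0.5426 -0.0128  0.2041] yaw_y 86.08 F [ 0.5  0.3 -0.4] w 0.0726 q7 1.45 
shift [ -5.34 -10.27  -0.03] turn [0.001 0.006 0.017]
```

```bash
python3 -m crank '[[-0.5,-0.95,0,0,0.003,0.002],[-0.5,-0.95,0,0,0,0.002],[-0.5,-0.95,0,0,0,0.002],[-0.5,-0.95,0,0,0,0.002],[-0.5,-0.95,0,0,0,0.002],[-0.5,-0.95,0,0,0,0.002],[-0.5,-0.95,0,0,0,0.002],[-0.5,-0.95,0,0,0,0.002],[-0.5,-0.95,0,0,0,0],[-0.5,-0.95,0,0,0,0],[-0.35,-0.8,0,0,0,0]]'
python3 -m crank '[[0,0,0,0,0,0],[0,0,0,0,0,0]]'
python3 - <<'E'
from h import *
f=grab('wrist','w3.png'); np.savez('/tmp/w3.npz',**f); w=cloud(f); z=w[...,2]
m=((z>.017)&(z<.03)&(np.hypot(w[...,0]-.635,w[...,1]+.225)<.08)).astype(np.uint8); nl,lab,st,ce=cv2.connectedComponentsWithStats(m)
i=1+np.argmax(st[1:,4]); p=w[lab==i]; c,s,a=cv2.minAreaRect((p[:,:2]*1000).astype(np.float32)); print(st[i],ce[i],c,s,a)
u,v=ce[i].astype(int); print('dark px on top',(f['image'][lab==i].max(1)<60).sum(), 'dish z region', [np.round(np.nanmedian(w[(z>.012)&(z<.025)&(lab!=i)],0),3)])
go(c[0]/1e3,c[1]/1e3,.002,85)
E
```

```text
clock: 13.05
tcp_pos: [0.6318, -0.2274, 0.2]
orientation: [-0.128, -3.135, -0.0]
contact_force: [0.5, 0.1, 0.7]
grip_width: 0.0724
gripper_force: 0.0
clock: 13.25
tcp_pos: [0.6315, -0.226, 0.2006]
orientation: [-0.127, -3.135, -0.001]
contact_force: [0.4, 0.7, -0.3]
grip_width: 0.0726
gripper_force: 0.0
[ 295  169   54  102 5248] [322.10365854 218.96703506] (634.5975952148438, -224.39044189453125) (50.079586029052734, 100.29191589355469) 85.7841567993164
dark px on top 0 dish z region [array([ 0.555, -0.242,  0.019])]
t 13.3 tcp [ 0.6317 -0.2251  0.2009] yaw_y 85.41 F [0.1 0.5 0.1] w 0.0725 q7 1.83 
shift [-0.17  0.04  9.94] turn [ 0.001 -0.004  0.009]
```

View pics/w3.png

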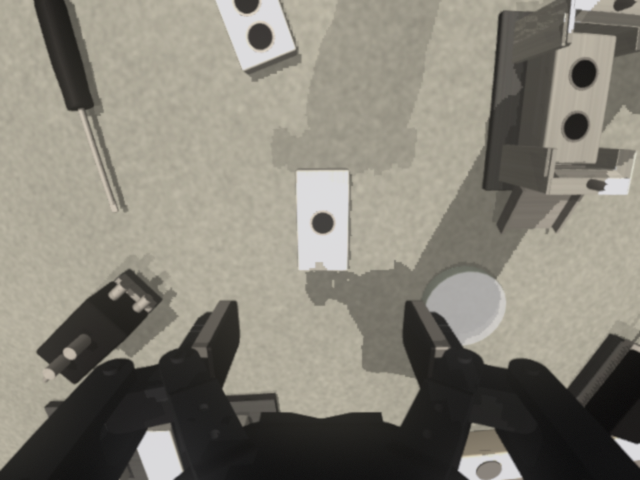

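The view shows the one-window carrier centred at (322,220), the dish at (467,303) clear of the fingers, and carrier two seated flat in the magazine at (580,100).

```bash
python3 -m crank '[[-0.17,0.02,0.9,0,-0.004,-0.006],[0,0,1,0,0,0],[0,0,1,0,0,0],[0,0,1,0,0,0],[0,0,1,0,0,0],[0,0,1,0,0,0],[0,0,1,0,0,0],[0,0,1,0,0,0],[0,0,1,0,0,0],[0,0,0.6,0,0,0],[0,0,0.4,0,0,0],[0,0,0,0,0,0]]'
python3 -m crank '[[0,0,0,0,0,0],[0,0,0,0,0,0],[0,0,0,0,0,0],[0,0,0,0,0,0],[0,0,0,0,0,0],[0,0,0,0,0,0],[0,0,0,0,0,0]]' 0 50
python3 -m crank '[[0,0,-0.5,0,0,0],[0,0,-1,0,0,0],[0,0,-1,0,0,0],[0,0,-1,0,0,0],[0,0,-1,0,0,0],[0,0,-1,0,0,0],[0,0,-1,0,0,0],[0,0,-1,0,0,0],[0,0,-1,0,0,0],[0,0,-1,0,0,0],[0,0,0,0,0,0]]'
python3 -c "
from h import *
go(.542,-.0125,.20,86.1)"
```

```text
clock: 14.5
tcp_pos: [0.635, -0.2254, 0.0027]
orientation: [-0.119, -3.139, -0.001]
contact_force: [0.0, -0.0, 0.2]
grip_width: 0.073
gripper_force: 0.0
clock: 15.2
tcp_pos: [0.6365, -0.2264, 0.0048]
orientation: [0.12, 3.136, -0.0]
contact_force: [-0.2, -0.1, 6.1]
grip_width: 0.0487
gripper_force: 54.3
clock: 16.3
tcp_pos: [0.6366, -0.227, 0.1966]
orientation: [0.12, 3.134, -0.002]
contact_force: [0.3, 0.3, -1.7]
grip_width: 0.0488
gripper_force: 53.4
t 16.3 tcp [ 0.6366 -0.227   0.1966] yaw_y 85.61 F [ 0.3  0.3 -1.7] w 0.0488 q7 1.84 
shift [ 5.54 10.33 -0.21] turn [-0.001  0.007 -0.011]
```

```bash
python3 -m crank '[[0.5,0.95,0,0,0.003,0],[0.5,0.95,0,0,0.003,0],[0.5,0.95,0,0,0,-0.01],[0.5,0.95,0,0,0,0],[0.5,0.95,0,0,0,0],[0.5,0.95,0,0,0,0],[0.5,0.95,0,0,0,0],[0.5,0.95,0,0,0,0],[0.5,0.95,0,0,0,0],[0.5,0.95,0,0,0,0],[0.5,0.8,0,0,0,0]]'
python3 -m crank '[[0,0,0,0,0,0],[0,0,0,0,0,0]]'
python3 - <<'E'
from h import *
f=grab('wrist'); w=cloud(f); z=w[...,2]
o=status.get_obs(); M=R.from_rotvec(o['orientation']).as_matrix(); print(o['tcp_pos'])
q=(w-o['tcp_pos'])@M
m=np.zeros(z.shape,bool); m[190:330,250:390]=True; m&=abs(q[...,2]+.0195)<.004; q=q[m]
A=np.c_[q[:,:2],np.ones(len(q))]; c=np.linalg.lstsq(A,q[:,2],rcond=None)[0]; print('plane',c)
k=abs(q[:,2]-A@c)<.0015; q=q[k]
print('front x',np.percentile(q[:,0],[98,99.5]),cv2.minAreaRect((q[:,:2]*1000).astype(np.float32)))
near=np.hypot(w[...,0]-.542,w[...,1]+.013)<.13
p=w[near&(z>.098)&(z<.115)]; print('pin',len(p),p.mean(0))
go(.5415,-.0125,.11,86.1)
E
```

```text
clock: 17.4
tcp_pos: [0.5387, -0.0119, 0.1927]
orientation: [-0.106, -3.134, -0.0]
contact_force: [-0.9, 0.3, -3.2]
grip_width: 0.0488
gripper_force: 53.3
clock: 17.6
tcp_pos: [0.5396, -0.0131, 0.1931]
orientation: [-0.106, -3.135, 0.0]
contact_force: [0.1, -0.3, -3.4]
grip_width: 0.0486
gripper_force: 53.3
[ 0.5399138  -0.01375909  0.19331247]
plane [ 0.009624    0.00066381 -0.0170773 ]
front x [0.05107074 0.05179933] ((26.63637351989746, 0.4531822204589844), (56.91790008544922, 51.45467758178711), 89.97026824951172)
pin 84 [ 0.47881575 -0.00849349  0.10216553]
t 17.65 tcp [ 0.5399 -0.0138  0.1933] yaw_y 86.05 F [-0.1 -1.1 -2.6] w 0.0481 q7 1.46 
shift [-0.09  0.07  4.17] turn [-0.001 -0.006 -0.001]
```

```bash
python3 -m crank '[[-0.12,0.05,0.6,0,-0.006,0],[0,0,1,0,0,0],[0,0,1,0,0,0],[0,0,1,0,0,0],[0,0,0.5,0,0,0],[0,0,0,0,0,0],[0,0,0,0,0,0]]'
python3 -c "
from h import *
go(.5424,-.0127,.067,86.1)"
```

```text
clock: 18.35
tcp_pos: [0.543, -0.0125, 0.1119]
orientation: [0.108, 3.139, -0.0]
contact_force: [0.8, 0.2, -2.1]
grip_width: 0.0486
gripper_force: 53.2
t 18.35 tcp [ 0.543  -0.0125  0.1119] yaw_y 86.05 F [ 0.8  0.2 -2.1] w 0.0486 q7 1.48 
shift [ 0.03 -0.01  2.25] turn [-0.     0.001 -0.001]
```

```bash
python3 -m crank '[[0.03,0,0.3,0,0,0],[0,0,0.3,0,0,0],[0,0,0.3,0,0,0],[0,0,0.3,0,0,0],[0,0,0.3,0,0,0],[0,0,0.3,0,0,0],[0,0,0,0,0,0]]'
python3 -m crank '[[0,0,0.15,0,0,0],[0,0,0.08,0,0,0],[0,0,0.08,0,0,0],[0,0,0,0,0,0]]'
```

```text
clock: 19.05
tcp_pos: [0.5414, -0.0121, 0.0748]
orientation: [-0.107, -3.139, 0.0]
contact_force: [-0.6, 0.1, -2.0]
grip_width: 0.0487
gripper_force: 53.3
clock: 19.45
tcp_pos: [0.542, -0.0121, 0.0695]
orientation: [0.107, 3.139, -0.0]
contact_force: [-0.3, 0.2, -2.6]
grip_width: 0.0486
gripper_force: 53.3
```

```bash
python3 -m crank '[[0,0,0.08,0,0,0],[0,0,0.05,0,0,0],[0,0,0,0,0,0]]'
python3 -m crank '[[0,0,0.05,0,0,0],[0,0,0,0,0,0]]'
```

```text
clock: 19.75
tcp_pos: [0.542, -0.0121, 0.0669]
orientation: [0.107, 3.139, 0.0]
contact_force: [-0.2, -0.7, -2.7]
grip_width: 0.049
gripper_force: 53.3
clock: 19.95
tcp_pos: [0.5421, -0.0121, 0.0668]
orientation: [0.107, 3.139, 0.0]
contact_force: [-3.3, -0.4, 6.3]
grip_width: 0.0488
gripper_force: 54.2
```

```bash
python3 -m crank '[[0,0,-0.05,0,0,0],[0,0,0,0,0,0],[0,0,0,0,0,0],[0,0,0,0,0,0],[0,0,0,0,0,0]]' 0.85
python3 -m crank '[[0,0,-1,0,0,0],[0,0,-1,0,0,0],[0,0,-1,0,0,0],[0,0,-1,0,0,0],[0,0,-1,0,0,0],[-0.7,0,-1,0,0,0],[-0.7,0,-1,0,0,0],[-0.7,0,-0.5,0,0,0],[0,0,0,0,0,0],[0,0,0,0,0,0],[0,0,0,0,0,0]]'
python3 - <<'E'
from h import *
f=grab('wrist','w4.png'); np.savez('/tmp/w4.npz',**f); w=cloud(f); z=w[...,2]
near=np.hypot(w[...,0]-.541,w[...,1]+.013)<.1
m=(near&(z>.097)&(z<.115)).astype(np.uint8); nl,lab,st,ce=cv2.connectedComponentsWithStats(m)
for i in range(1,nl):
    if st[i,4]>15: p=w[lab==i]; print('pin',st[i,4],ce[i],p.mean(0).round(4),cv2.minAreaRect((p[:,:2]*1000).astype(np.float32)))
p=w[near&(z>.078)&(z<.0865)]; print('carrier top',len(p),np.median(p[:,2]),cv2.minAreaRect((p[:,:2]*1000).astype(np.float32)))
p=w[near&(z>.087)&(z<.093)]; print('rim',len(p),cv2.minAreaRect((p[:,:2]*1000).astype(np.float32)))
go(.48,.289,.2,82)
E
```

```text
clock: 20.45
tcp_pos: [0.5421, -0.0121, 0.067]
orientation: [0.107, 3.139, -0.0]
contact_force: [0.2, 0.3, 0.3]
grip_width: 0.0725
gripper_force: 0.0
clock: 21.55
tcp_pos: [0.5824, -0.0149, 0.2158]
orientation: [-0.107, -3.138, 0.0]
contact_force: [0.2, -0.1, 0.4]
grip_width: 0.0728
gripper_force: 0.0
pin 87 [319.33333333  97.77011494] [ 0.4801 -0.0086  0.1023] ((479.70684814453125, -8.820525169372559), (7.020816326141357, 7.2960381507873535), 86.2160415649414)
pin 64 [319.796875 261.453125] [ 0.601  -0.0166  0.1016] ((601.5719604492188, -16.598466873168945), (7.286220073699951, 5.265142917633057), 77.64774322509766)
carrier top 9447 0.08352899871004488 ((541.616455078125, -12.450981140136719), (65.5739517211914, 115.35942077636719), 86.15001678466797)
rim 3739 ((541.4100952148438, -12.557910919189453), (69.77069854736328, 140.54205322265625), 86.1493148803711)
t 21.6 tcp [ 0.5825 -0.0149  0.216 ] yaw_y 86.09 F [-0.5  1.  -0.3] w 0.0729 q7 1.47 
shift [ 6.15 14.81  0.8 ] turn [-0.    -0.002  0.091]
```

View pics/w4.png

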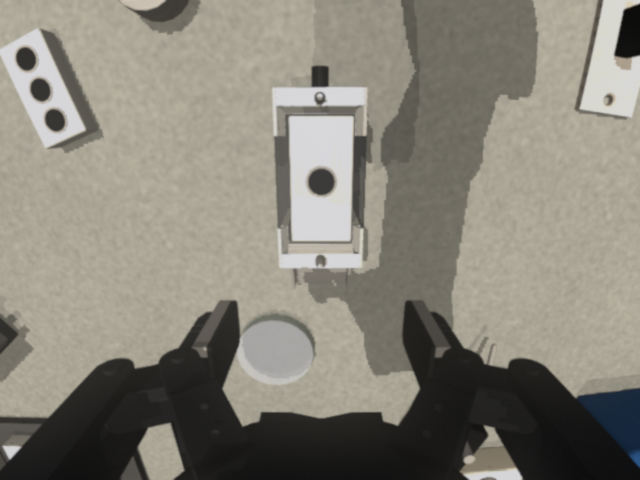

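The view shows carrier one flat in the magazine (window at (321,181), top at 83.5 mm), and the pins at (319,98) and (320,261). Magazine centre is (0.5412,-0.0126), yaw -3.85°. Now to the cover.

```bash
python3 -m crank '[[0.5,1,0,0,0,0],[0.5,1,0,0,0,0],[0.5,1,0,0,0,0],[0.5,1,0,0,0,0],[0.5,1,0,0,0,0],[0.5,1,0,0,0,0],[0.5,1,0,0,0,0],[0.5,1,0,0,0,0],[0.5,1,0,0,0,0],[0.5,1,0,0,0,0],[0.5,1,0,0,0,0],[0.5,1,0,0,0,0]]'
python3 -m crank '[[0.5,1,0,0,0,0],[0.5,1,0,0,0,0],[0,0.8,0,0,0,0.09],[0,0,0,0,0,0],[0,0,0,0,0,0],[0,0,0,0,0,0]]'
python3 - <<'E'
from h import *
f=grab('wrist','w5.png'); np.savez('/tmp/w5.npz',**f); w=cloud(f); z=w[...,2]
near=np.hypot(w[...,0]-.424,w[...,1]-.289)<.1
p=w[near&(z>.004)&(z<.014)]; print('plate',len(p),np.median(p[:,2]),cv2.minAreaRect((p[:,:2]*1000).astype(np.float32)))
p=w[near&(z>.038)&(z<.05)]; print('handle top',len(p),np.median(p[:,2]),p.mean(0),cv2.minAreaRect((p[:,:2]*1000).astype(np.float32)))
go(.424,.289,.2,82)
E
```

```text
clock: 22.8
tcp_pos: [0.4792, 0.233, 0.2163]
orientation: [-0.107, -3.139, 0.001]
contact_force: [0.6, -0.2, -0.5]
grip_width: 0.0725
gripper_force: 0.0
clock: 23.4
tcp_pos: [0.4645, 0.2884, 0.2166]
orientation: [0.219, 3.134, -0.002]
contact_force: [-0.0, 0.1, 0.1]
grip_width: 0.0727
gripper_force: 0.0
plate 7951 0.007585188291423184 ((424.4857482910156, 289.5155029296875), (60.50876998901367, 150.1137237548828), 80.9924087524414)
handle top 830 0.04142016814139249 [0.4236177  0.28983623 0.04139692] ((423.8980712890625, 289.4283752441406), (15.905275344848633, 43.724918365478516), 81.61381530761719)
t 23.45 tcp [0.4646 0.2884 0.2167] yaw_y 81.99 F [ 0.3 -0.2  0.4] w 0.0723 q7 0.76 
shift [ 2.01 -0.25  0.84] turn [-0.001  0.001 -0.   ]
```

View pics/w5.png

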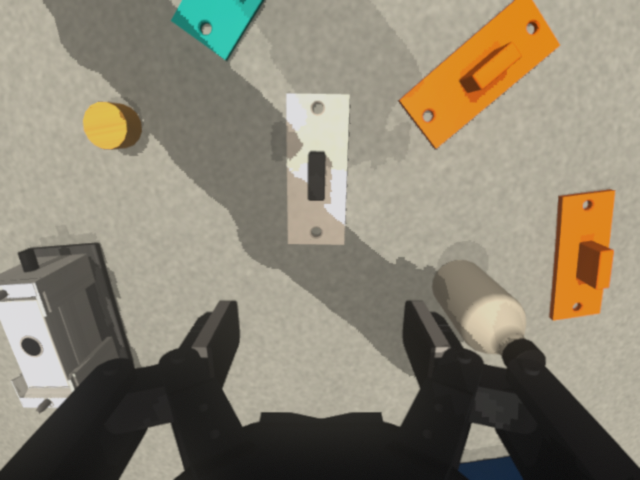

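White cover at (317,176) px, (0.4243,0.2895), yaw -8.9°; the orange and turquoise look-alikes sit well clear of it. Descending to the handle.

```bash
python3 -m crank '[[1,-0.12,0.8,0,0,0.02],[1,-0.11,1,0,0,0],[0,0,1,0,0,0],[0,0,1,0,0,0],[0,0,1,0,0,0],[0,0,1,0,0,0],[0,0,1,0,0,0],[0,0,1,0,0,0],[0,0,1,0,0,0],[0,0,0.4,0,0,0],[0,0,0,0,0,0],[0,0,0,0,0,0]]' 0.6
python3 -c "
from h import *
go(.4243,.2895,.0125,81.1)"
```

```text
clock: 24.65
tcp_pos: [0.4248, 0.2911, 0.0335]
orientation: [0.243, 3.131, 0.001]
contact_force: [-0.6, -0.4, -0.4]
grip_width: 0.051
gripper_force: 0.0
t 24.65 tcp [0.4248 0.2911 0.0335] yaw_y 81.11 F [-0.6 -0.4 -0.4] w 0.051 q7 0.68 
shift [ 0.01 -0.08  1.05] turn [0.001 0.002 0.   ]
```

```bash
python3 -m crank '[[0,-0.08,0.6,0,0,0],[0,0,0.45,0,0,0],[0,0,0,0,0,0],[0,0,0,0,0,0]]'
python3 -m crank '[[0,0,0,0,0,0],[0,0,0,0,0,0],[0,0,0,0,0,0],[0,0,0,0,0,0],[0,0,0,0,0,0],[0,0,0,0,0,0],[0,0,0,0,0,0],[0,0,0,0,0,0]]' 0 60
python3 -m crank '[[0,0,-0.3,0,0,0],[0,0,-0.7,0,0,0],[0,0,-1,0,0,0],[0,0,-1,0,0,0],[0,0,-1,0,0,0],[0,0,-1,0,0,0],[0,0,-1,0,0,0],[0,0,-1,0,0,0],[0,0,-1,0,0,0],[0,0,-1,0,0,0],[0,0,0,0,0,0]]'
python3 -c "
from h import *
go(.5412,-.0126,.19,86.15)"
```

```text
clock: 25.05
tcp_pos: [0.4238, 0.2895, 0.0116]
orientation: [0.243, 3.132, -0.001]
contact_force: [0.8, -0.9, 0.5]
grip_width: 0.0511
gripper_force: 0.0
clock: 25.85
tcp_pos: [0.4243, 0.2899, 0.0123]
orientation: [0.243, 3.131, 0.001]
contact_force: [-0.5, -0.4, 6.0]
grip_width: 0.0153
gripper_force: 59.7
clock: 26.95
tcp_pos: [0.4251, 0.2905, 0.195]
orientation: [0.243, 3.128, 0.006]
contact_force: [0.3, -0.2, -2.1]
grip_width: 0.0151
gripper_force: 58.9
t 26.95 tcp [0.4251 0.2905 0.195 ] yaw_y 81.12 F [ 0.3 -0.2 -2.1] w 0.0151 q7 0.69 
shift [ -8.07 -14.08   0.23] turn [ 0.005  0.006 -0.112]
```

```bash
python3 -m crank '[[-0.54,-0.94,0,0.005,0.006,0],[-0.54,-0.94,0,0,0,0],[-0.54,-0.94,0,0,0,0],[-0.54,-0.94,0,0,0,0],[-0.54,-0.94,0,0,0,0],[-0.54,-0.94,0,0,0,0],[-0.54,-0.94,0,0,0,0],[-0.54,-0.94,0,0,0,0],[-0.54,-0.94,0,0,0,0],[-0.54,-0.94,0,0,0,0],[-0.54,-0.94,0,0,0,0],[-0.54,-0.94,0,0,0,0]]'
python3 -m crank '[[-0.54,-0.94,0,0,0,0],[-0.54,-0.94,0,0,0,0],[-0.5,-0.9,0,0,0,0],[0,0,0,0,0,-0.112],[0,0,0,0,0,0],[0,0,0,0,0,0],[0,0,0,0,0,0]]'
python3 - <<'E'
from h import *
f=grab('wrist','w6.png'); np.savez('/tmp/w6.npz',**f); w=cloud(f); z=w[...,2]
o=status.get_obs(); M=R.from_rotvec(o['orientation']).as_matrix()
q=(w-o['tcp_pos'])@M
m=(abs(q[...,2]-.004)<.006)&(abs(q[...,1])<.034)&(q[...,0]>.024)&(q[...,0]<.09); p=q[m]
A=np.c_[p[:,:2],np.ones(len(p))]; c=np.linalg.lstsq(A,p[:,2],rcond=None)[0]; print('plane',c.round(4))
p=p[abs(p[:,2]-A@c)<.002]; print('plate',len(p),cv2.minAreaRect((p[:,:2]*1000).astype(np.float32)),np.percentile(p[:,0],99.5))
go(.5412,-.0126,.12,86.15)
E
```

```text
clock: 28.15
tcp_pos: [0.5166, 0.0458, 0.1914]
orientation: [-0.242, -3.126, 0.006]
contact_force: [0.5, -0.7, -1.6]
grip_width: 0.0151
gripper_force: 58.8
clock: 28.85
tcp_pos: [0.5394, -0.0124, 0.192]
orientation: [-0.105, -3.135, 0.005]
contact_force: [0.2, 0.0, -1.9]
grip_width: 0.0151
gripper_force: 58.8
plane [ 0.0011 -0.0006  0.0048]
plate 15552 ((49.42131042480469, 0.2047710418701172), (60.65153121948242, 50.84943389892578), 89.97178649902344) 0.07474581612000201
t 28.9 tcp [ 0.5395 -0.0124  0.1921] yaw_y 86.17 F [-0.8 -0.3 -1.8] w 0.0152 q7 1.46 
shift [-0.1   0.01  3.6 ] turn [-0.004 -0.006  0.   ]
```

View pics/w6.png

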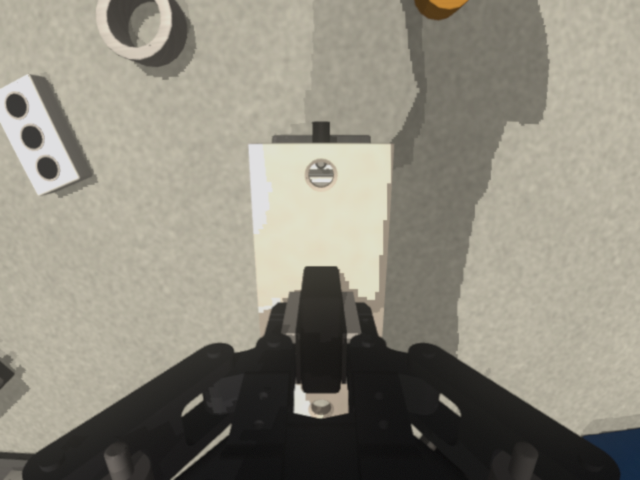

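Cover held with centre at tool (-0.2,0.2) mm and level; its front hole is at (321,173). Down to just above the pins, levelling the tool.

```bash
python3 -m crank '[[-0.1,0,0.4,-0.004,-0.006,0],[0,0,1,0,0,0],[0,0,1,0,0,0],[0,0,0.6,0,0,0],[0,0,0.3,0,0,0],[0,0,0,0,0,0],[0,0,0,0,0,0]]'
python3 - <<'E'
from h import *
f=grab('wrist','w7.png'); np.savez('/tmp/w7.npz',**f)
go(.5412,-.0126,.12,86.15)
P=[status.get_obs()['tcp_pos']]
w=cloud(f); o=status.get_obs(); M=R.from_rotvec(o['orientation']).as_matrix(); q=(w-o['tcp_pos'])@M
m=(abs(q[...,2]-.0045)<.004)&(abs(q[...,1])<.034)&(q[...,0]>.024)&(q[...,0]<.09)
p=w[m]; print('plate',cv2.minAreaRect((p[:,:2]*1000).astype(np.float32)),np.median(p[:,2]), 'front',np.percentile(q[m][:,0],99.5))
cv2.imwrite('pics/w7c.png',cv2.resize(f['image'][100:260,230:420],None,fx=3,fy=3)[:,:,::-1])
E
```

```text
clock: 29.6
tcp_pos: [0.5424, -0.0132, 0.1268]
orientation: [0.105, 3.138, -0.0]
contact_force: [0.4, -0.2, -2.7]
grip_width: 0.0152
gripper_force: 58.9
t 29.65 tcp [ 0.5425 -0.0132  0.1271] yaw_y 86.17 F [-0.2  0.3 -1.8] w 0.0152 q7 1.48 
shift [0.07 0.03 0.35] turn [-0.     0.003  0.   ]
plate ((493.2064514160156, -9.619163513183594), (60.70648956298828, 50.94755554199219), 86.21589660644531) 0.12201916095814619 front 0.07483900003639546
```

View pics/w7c.png

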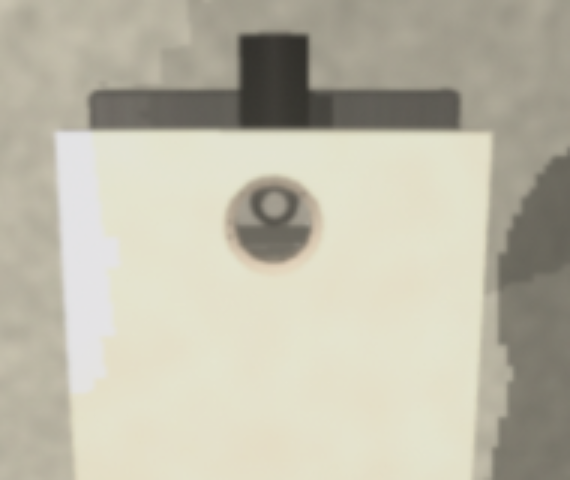

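The pin top is visible inside the hole at crop (274,205), laterally centred and about 1 mm farther along tool x, in agreement with the calculated +0.06. Correct and lower.

```bash
python3 -m crank '[[0.06,0.02,0.1,0,0.002,0],[0,0,0.1,0,0,0],[0,0,0.1,0,0,0],[0,0,0.1,0,0,0],[0,0,0,0,0,0],[0,0,0,0,0,0]]'
python3 -c "
from h import *
go(.5412,-.0126,.103,86.15)"
```

```text
clock: 30.25
tcp_pos: [0.5406, -0.0128, 0.1183]
orientation: [-0.105, -3.139, 0.0]
contact_force: [-0.4, 0.2, -1.6]
grip_width: 0.0146
gripper_force: 58.9
t 30.25 tcp [ 0.5406 -0.0128  0.1183] yaw_y 86.17 F [-0.4  0.2 -1.6] w 0.0146 q7 1.48 
shift [-0.03  0.01  0.76] turn [-0.    -0.002  0.001]
```

```bash
python3 -m crank '[[-0.02,0,0.08,0,0,0],[0,0,0.08,0,0,0],[0,0,0.08,0,0,0],[0,0,0.08,0,0,0],[0,0,0,0,0,0]]'
python3 -m crank '[[0,0,0.08,0,0,0],[0,0,0.08,0,0,0],[0,0,0.08,0,0,0],[0,0,0,0,0,0]]'
python3 -c "
from h import *
go(.5412,-.0126,.103,86.15)"
```

```text
clock: 30.75
tcp_pos: [0.5408, -0.0128, 0.1116]
orientation: [-0.105, -3.138, 0.001]
contact_force: [-0.2, -0.2, -1.3]
grip_width: 0.0154
gripper_force: 58.9
clock: 31.15
tcp_pos: [0.5408, -0.0128, 0.1068]
orientation: [-0.105, -3.138, 0.001]
contact_force: [-0.6, 0.4, -2.1]
grip_width: 0.0151
gripper_force: 58.9
t 31.15 tcp [ 0.5408 -0.0128  0.1068] yaw_y 86.18 F [-0.6  0.4 -2.1] w 0.0151 q7 1.48 
shift [-0.02  0.01  0.19] turn [-0.001 -0.002  0.001]
```

Both pins are threaded without force; the last 4 mm.

```bash
python3 -m crank '[[0,0,0.07,0,0,0],[0,0,0.06,0,0,0],[0,0,0.05,0,0,0],[0,0,0,0,0,0]]'
python3 -m crank '[[0,0,0.05,0,0,0],[0,0,0,0,0,0]]'
```

```text
clock: 31.55
tcp_pos: [0.5409, -0.0128, 0.1034]
orientation: [-0.105, -3.138, 0.0]
contact_force: [-1.5, -0.1, -2.5]
grip_width: 0.0152
gripper_force: 58.9
clock: 31.75
tcp_pos: [0.5411, -0.0128, 0.1025]
orientation: [-0.105, -3.139, 0.0]
contact_force: [0.1, 0.6, -0.8]
grip_width: 0.015
gripper_force: 58.9
```

```bash
python3 -m crank '[[0,0,0.04,0,0,0],[0,0,0,0,0,0]]'
python3 -m crank '[[0,0,0.03,0,0,0],[0,0,0,0,0,0]]'
```

```text
clock: 31.95
tcp_pos: [0.5411, -0.0128, 0.1023]
orientation: [-0.105, -3.139, 0.0]
contact_force: [-2.8, -0.2, 3.5]
grip_width: 0.0151
gripper_force: 59.8
clock: 32.15
tcp_pos: [0.5411, -0.0128, 0.1023]
orientation: [-0.105, -3.139, -0.0]
contact_force: [-4.2, 0.8, 10.8]
grip_width: 0.0152
gripper_force: 60.9
```

```bash
python3 -m crank '[[0,0,-0.05,0,0,0],[0,0,0,0,0,0],[0,0,0,0,0,0],[0,0,0,0,0,0],[0,0,0,0,0,0]]' 0.6
python3 -m crank '[[0,0,-0.5,0,0,0],[0,0,-1,0,0,0],[0,0,-1,0,0,0],[0,0,-1,0,0,0],[-0.6,0,-1,0,0,0],[-0.6,0,-1,0,0,0],[0,0,-0.5,0,0,0],[0,0,0,0,0,0],[0,0,0,0,0,0],[0,0,0,0,0,0]]'
python3 - <<'E'
from h import *
f=grab('wrist'); w=cloud(f); z=w[...,2]
near=np.hypot(w[...,0]-.541,w[...,1]+.013)<.1
m=near&(z>.092)&(z<.1015); p=w[m]; A=np.c_[p[:,:2],np.ones(len(p))]
print('plate',len(p),np.median(p[:,2]),'slope',np.linalg.lstsq(A,p[:,2],rcond=None)[0][:2].round(4),cv2.minAreaRect((p[:,:2]*1000).astype(np.float32)))
p=w[near&(z>.128)&(z<.137)]; print('handle top',len(p),p.mean(0).round(4))
s=grab('scene'); a,b=s['image'],dict(np.load('/tmp/scene.npz'))['image']
cv2.imwrite('pics/end.png',np.hstack([s['image'][160:400,100:500],f['image'][60:300,120:520]])[:,:,::-1])
go(.6,-.01,.2,86)
E
```

```text
clock: 32.65
tcp_pos: [0.541, -0.0128, 0.102]
orientation: [-0.105, -3.139, 0.001]
contact_force: [-0.1, 0.1, 0.2]
grip_width: 0.051
gripper_force: 0.0
clock: 33.65
tcp_pos: [0.5639, -0.0143, 0.2209]
orientation: [-0.105, -3.136, 0.001]
contact_force: [0.5, 0.6, 0.5]
grip_width: 0.0514
gripper_force: 0.0
plate 12779 0.09758673968076587 slope [0.0009 0.001 ] ((541.6030883789062, -12.667407989501953), (60.53815460205078, 150.47723388671875), 86.10696411132812)
handle top 1420 [ 0.5399 -0.0124  0.1314]
t 33.75 tcp [ 0.5642 -0.0143  0.2211] yaw_y 86.18 F [-0.7  1.   0.8] w 0.0512 q7 1.47 
shift [-1.77  0.34  1.05] turn [-0.001 -0.004  0.004]
```

View pics/end.png

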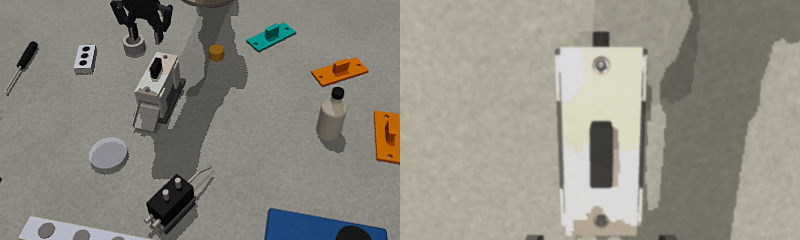

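The cover is home: plate top at 97.6 mm (98 expected), level, with pins showing through both holes at (601,65) and (601,220). The bystanders and the three-window carrier are where they were.

```bash
python3 -c "
from bench import r
print(r.hand_in())"
```

```text
the job is handed in; nothing more can be done
None
```

The job is done and handed in at about 34 s: the two-window carrier is at the bottom of the magazine, the one-window carrier is on top of it, and the cover sits level and fully home over both pins.

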